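# Refit the keyed strainer cover

## Robot

A 6-joint arm with a two-finger parallel gripper is mounted at the origin on a cart in front of the work surface, level with it; the furniture and walls round the work are solid. World frame = base frame: x ahead of the robot, y to its left, z up, the work surface at z = 0. Lengths are in mm, angles in degrees, forces in N, time in s.
With the tool pointing down it reaches from about 325 to 775 mm from the base axis. Payload 5.5 kg.
Tool frame: the origin (TCP) lies at the very end of the fingers, on their centre line; the grasp point (between the pads) lies 19 mm behind it; z points along the fingers, y is the line along which they close (so a half turn about z gives the same grasp; the last joint's range is limited). The gripper opens to 88 mm and grips with 3 to 60 N. Pads are 20 mm wide; open, the fingers measure 115 mm over their backs; the gripper's body (75 mm by 178 mm) begins 61 mm behind the grasp point.
Start: joints at [67.282, 5.22, 70.514, -0, 104.267, -3.249], TCP at [199.984, 565.706, 222.631] pointing down, gripper open.
Joint ranges: [-164.24, 164.24], [-49.07, 125.15], [9.68, 141.18], [-86.29, 266.29], [3.28, 154.24], [-151.56, 151.56]. Speed limits (degrees/s): [147.25, 147.25, 172.46, 180, 180, 180].

## Interface

Orientations are given as [roll, pitch, yaw] about the fixed x, y, z axes, in that order (R = Rz(yaw) Ry(pitch) Rx(roll)).
In Python, from plant import bot gives the robot as it stands. The module is installed in compiled form; this text tells all that it offers.
- The arm moves only by the tool apply_moves, never from a script. Its argument "rows" is a list of rows, each an object with "xyz": the shift along the tool's x, y, z each as a share of 0.025 m, from -1 to 1, a list of three; "twist": the turn, a rotation vector about the tool's x, y, z each as a share of 8 degrees, from -1 to 1, a list of three. A call has 1 to 12 rows; each row shifts and turns the commanded pose from where the row before left it, along the tool's axes as they then stand; what a row does not reach is not made up. A row lasts 1/10 s, in which the tool goes at most 50 mm and 8.59 degrees, less where a joint would pass 70% of its speed; a pose out of reach is approached as far as the arm can. A call with a number of a shift or a turn outside -1 to 1 is refused whole. A call with a gripper value outside its range is refused whole. "claw" is the opening, from -1 (shut) to 1 (fully open), set as the call begins (left out, the last holds). The fingers move at their own pace and stop on an object; "force" is the grip in N (left out, the last holds). Time passes only in rows, so rows that do not move let the fingers close. It gives the time, the measured TCP pose, the force, the opening and the grip force at its end, in the units of the state.
- bot.read_state(): the state, without advancing time (a new reading comes with each control period).
- bot.camera(name): name is "scene" or "side" or "wrist"; returns (picture, depth): 420x560x3 uint8, red, green, blue; 420x560 float32, mm along the optical axis (not along the pixel's ray), 0 where there is no reading.
- bot.camera_model(name): a dict with "mtx" (3x3 intrinsics, pixels), "T" (4x4, takes a point from camera to world coordinates); the wrist camera has in their place "T_tool_cam" (4x4, takes a point from camera to tool coordinates, whose origin is the TCP and whose axes are the flange's). Camera axes: x right, y up, looking along -z (the intrinsics and any distortion apply to the point x, -y, -z); pixel columns grow to the right and rows downward; lengths in mm; the calibration is good to about 2 mm. The wrist camera is an equidistant fisheye: a pixel r from the principal point sees the ray r / f radians off the axis. A picture is of the moment at which its call begins: read the wrist's pose just before it. camera_model takes no time and is no camera call.
- bot.finish_job(): hands the job in; it is judged then, once.
The state is a dict: "clock": time; "joints": joint angles; "joint_vel": joint speeds; "effort": joint torques, N m; "ee_pos": TCP position; "eef_rot": TCP orientation; "contact_force": force on the tool from outside, world axes, zero at the start; "wrist_torque": the same for the moment, N m; "finger_gap": opening from 0.0 (shut) to 1.0 (fully open); "grip_force": force on a finger pad.
Only numpy, scipy, OpenCV 4.12 (cv2) and the standard library are available. Lean on these libraries where they do the work, as an engineer would, in place of code of your own. Each camera call takes 0.05 s, during which the arm holds its last target. There are 200 camera calls.

## Task

Close the oil strainer using fingertips only. Push the brass bleed plug sideways to turn the raised cover until the notch in its rim stands over the dowel pin, press the cover down fully home, then push the swing keeper all the way across over its rim, and leave it so. Push gently and do not pinch, squeeze or lift anything, do not force the cover down while it sits on the pin, and leave the fittings lying about where they are.

Things in the scene. Friction and masses are not known exactly. Their poses are not given: they have to be found in the camera images.
- strainer: heavy dark grey cast oil strainer, does not move: square foot 96 x 96 mm, round flange 120 mm across whose face lies 66 mm above the worktop, a brass pipe union on either side (local +y and -y, ends 87 mm from the axis). Origin on the worktop on the vertical axis of the strainer and of its cover; z up; the dowel pin lies at local -x, the keeper's pivot at local -y
- pin: steel dowel pin, 11 mm across with a round nose, standing 8 mm up from the flange face at radius 46 mm on the strainer's local -x side; half of it shows outside the cover's rim. Origin at the flange face, on the pin's axis
- cover: round aluminium cover, 92 mm across, 10 mm thick, spigot and O-ring below, a low boss (29 mm across, 3 mm high) in the middle of its top. Origin on the axis at its underside, which is 8 mm above the flange face while it sits on the pin. It turns and slides only on the strainer's axis; by O-ring drag it stays where it is left. Turning takes 0.12 N m (4.5 N at the plug), pressing down 8 N
- notch (a point): middle of the mouth of the one notch in the cover's rim, at its top face, radius 46 mm, opposite to the bleed plug. The notch is 18 mm wide at the mouth, 7 mm deep and open from top to bottom; over the pin it leaves 3.5 mm on each side, and the pin's round nose draws it in from a little farther off
- bleed_plug: brass hexagon bleed plug fixed upright in the cover, 15 mm across, 16 mm tall, at radius 27 mm on the side away from the notch; the only thing that stands up on the cover. Origin in the middle of its underside, at the cover's top face
- boss_top (a point): middle of the top of the cover's low central boss, 3 mm above the cover's top face: press here
- cover_turn (a joint): angle of the cover in rad, counter-clockwise from above; 0 when the notch stands over the pin; it starts 0.5 to 1.4, so the short way is clockwise
- cover_depth (a joint): how far the cover has been pressed down, in m: about 0 while it sits on the pin (it gives up to 1.5 mm when pressed there), 0.008 fully home on the flange, negative if lifted
- keeper_swing (a joint): swing of the keeper in rad, clockwise from above; 0 open, pointing to the strainer's local -x beside the cover; 1.57 pointing straight at the cover's axis, stop at 1.75. It stays where it is left and takes about 0.03 N m (1.5 N at the ear). While the cover is raised its rim blocks the keeper, at 0.5 to 0.9
- keeper: flat steel keeper: bar 14 mm wide, 4 mm thick, reaching 30 mm from its pivot bolt to its tip, its underside 12 mm above the flange face (2 mm above a cover that is home). Origin on the pivot axis at the bar's underside, 60 mm from the strainer's axis; the bar points along the keeper's own -x and swings towards its own +y. Its bolt head stands 8.5 mm above the origin
- ear (a point): middle of the upright ear bent up along the bar's rear edge: 18 mm long along the bar, 3 mm thick, reaching 18 mm above the bar's underside; this point lies 20 mm from the pivot, 11 mm above the bar's underside. Push the ear's rear face (the keeper's own -y side, 7 mm from the bar's centre line) with a fingertip
- coupler: steel air coupler, 29 x 83 x 28 mm, lying near the strainer; leave alone. Origin under its middle
- valve: brass ball valve with a lever, 31 x 108 x 46 mm, lying near the strainer; leave alone. Origin under its middle
- seal: black shaft seal ring, 58 mm across, 9 mm high, lying near the strainer; leave alone. Origin under its middle
- bearing: ball bearing, 47 mm across, 14 mm high, lying near the strainer; leave alone. Origin under its middle

How it is judged (in metres and radians):
On the way, in this order (a step that is already met when the one before it is completed fails the run):
1. the cover is pressed home, its notch on the pin, while the keeper is still clear of it (value of joint cover_depth above 0.0065 m and value of joint keeper_swing below 0.9 rad), for 0.2 s.
2. the keeper is swung across over the cover's rim (value of joint keeper_swing above 1.25 rad), for 0.2 s.
At the end, for the whole second after the job is handed in: The cover lies home on the flange (pressed down at least 6.5 of its 8 mm) with its notch on the pin (within 0.12 rad), and the keeper stands across its rim (swung at least 1.25 rad), all at rest (value of joint cover_depth above 0.0065 m and value of joint cover_turn between -0.12 and 0.12 rad and value of joint keeper_swing above 1.25 rad and velocity of joint keeper_swing below 0.05 rad/s); the robot touches nothing.
It fails at once if the cover is lifted (raised more than 3 mm) (value of joint cover_depth below -0.003 m).
It fails at once if the bleed plug is squeezed or shoved hard (over 35 N) (contact force between the fingers and bleed_plug above 35 N).
It fails at once if the keeper is squeezed or shoved hard (over 35 N) (contact force between the fingers and keeper above 35 N).
It fails at once if the cover is forced down on the pin (over 40 N) (contact force between cover and pin above 40 N).
It fails at once if a fitting lying near the strainer is moved (over 15 mm) (distance of any of coupler, valve, seal, bearing from where it was at the start of the episode above 0.015 m).
It also fails if it takes over 48 s, if anything falls off the work surface, if the arm or the gripper's body presses on something with over 40 N, if the wrist force passes 120 N, or if a joint passes its speed limit or range.

## Working session

There is one attempt and no reset: what is moved stays moved. The work goes in short steps, Python scripts to look and compute and a tool call to move; the robot and the scene stay as the last step left them, time stands still between calls to the robot, and variables do not carry over. Pictures are saved under pics/ and viewed, at most 10 in all, crops included, and the job is handed in when it is done.

Besides the shell and the picture viewer there is one more tool, called after ">>>" as name(argument=value, ...) on one line, values as JSON. apply_moves: Moves the arm, as the interface text tells. Shift numbers are shares of 0.025 m and turn numbers shares of 8 degrees, none past 1 either way. Its arguments: {"type":"object","properties":{"rows":{"type":"array","items":{"type":"object","properties":{"xyz":{"type":"array","items":{"type":"number"}},"twist":{"type":"array","items":{"type":"number"}}}}},"claw":{"type":"number"},"force":{"type":"number"}},"required":["rows"]}

```bash
mkdir -p pics; cat > h.py <<'E'
import numpy as np, cv2
from plant import bot
def snap(n,tag):
    p,d=bot.camera(n); cv2.imwrite(f'pics/{tag}.png',p[:,:,::-1]); np.save(f'pics/{tag}.npy',d); return p,d
def px(n,d,u,v,z=None):
    m=bot.camera_model(n);K=np.array(m['mtx']);T=np.array(m['T'])
    r=np.array([(u-K[0,2])/K[0,0],-(v-K[1,2])/K[1,1],-1.])
    if z is None: return T[:3,:3]@(r*d[int(v),int(u)])+T[:3,3]
    w=T[:3,:3]@r; return T[:3,3]+w*(z-T[2,3])/w[2]
E
python3 - <<'E'
from h import *
a,_=snap('scene','s1');b,_=snap('side','d1')
for n in('scene','side'):
    m=bot.camera_model(n);print({k:np.round(v,3).tolist() if not isinstance(v,str) else v for k,v in m.items()})
print(bot.read_state())
E
```

```text
{'mtx': [[524.298, 0.0, 272.881], [0.0, 524.298, 213.445], [0.0, 0.0, 1.0]], 'T': [[0.8, 0.263, -0.539, 16.514], [-0.6, 0.33, -0.729, -757.615], [-0.014, 0.907, 0.421, 518.996], [0.0, 0.0, 0.0, 1.0]]}
{'mtx': [[532.972, 0.0, 274.763], [0.0, 532.972, 214.23], [0.0, 0.0, 1.0]], 'T': [[-0.963, 0.188, -0.193, 353.406], [-0.269, -0.633, 0.726, 775.55], [0.014, 0.751, 0.66, 822.439], [0.0, 0.0, 0.0, 1.0]]}
{'clock': 0.1, 'joints': array([ 6.72816144e+01,  5.25965924e+00,  7.05739577e+01, -1.28118369e-03,
        1.04265618e+02, -3.24981084e+00]), 'joint_vel': array([ 0.08106104, -0.06294941, -0.14899622,  0.09803817, -0.16497827,
        0.00558512]), 'effort': array([ 3.22213193e-03, -4.47857523e+01, -4.07569635e+01,  7.01570115e-02,
        2.84510711e-02, -8.60128011e-05]), 'ee_pos': array([199.89561697, 565.45267958, 221.62097981]), 'eef_rot': array([-1.79900855e+02, -4.38533494e-03,  1.60531107e+02]), 'contact_force': array([ 0.29732425,  0.83397621, -0.34818536]), 'wrist_torque': array([-0.04817302, -0.01516197, -0.0047117 ]), 'grip_force': 0.0, 'finger_gap': 0.9993534101983391}
```

View pics/s1.png

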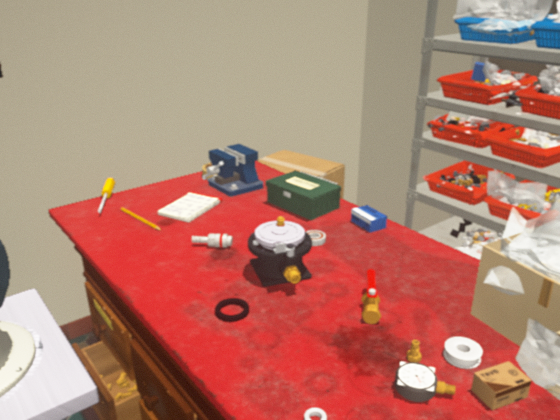

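View pics/d1.png

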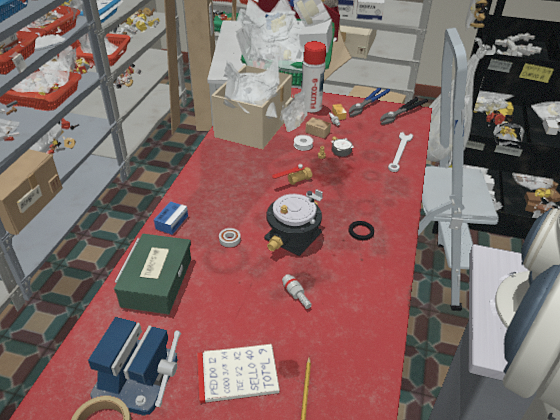

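The scene view shows the strainer at about (280,245), and the side view shows it at about (295,218). I'll enlarge both in one crop.

```bash
python3 - <<'E'
from h import *
a=cv2.imread('pics/s1.png')[205:295,235:325];b=cv2.imread('pics/d1.png')[178:268,250:340]
f=lambda i:cv2.resize(i,(396,396),interpolation=cv2.INTER_CUBIC)
cv2.imwrite('pics/c1.png',np.hstack([f(a),f(b)]))
for n,t,u,v in(('scene','s1',280,234),('side','d1',296,207)):
    d=np.load(f'pics/{t}.npy');print(n,px(n,d,u,v),px(n,d,u,v,84))
E
```

```text
scene [530.21803024 -83.66615512  83.90402288] [530.10471215 -83.81482155  84.        ]
side [531.57105273 -67.04046302  88.69047312] [532.70996936 -72.42670654  84.        ]
```

View pics/c1.png

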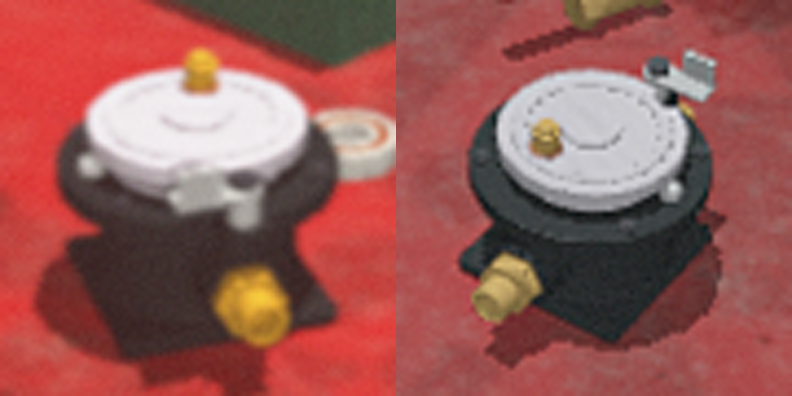

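The crop shows the plug at left (202,88) and right (545,153), the boss at (197,115) and (594,132), and the pin at (92,163) and (671,190). The bolt is at (245,180) and (657,66), and the ear at (203,190) and (700,72).

```bash
python3 - <<'E'
from h import *
P={'boss':(197,115,594,132,87),'plugtop':(202,55,545,125,100),'plugbase':(202,88,545,153,84),'pin':(92,163,671,190,73),'bolt':(245,180,657,66,86.5),'ear':(198,190,700,72,89)}
for k,(a,b,c,d,z) in P.items():
    print(k,px('scene',None,235+a/4.4,205+b/4.4,z).round(1),px('side',None,250+(c-396)/4.4,178+d/4.4,z).round(1))
m=bot.camera_model('wrist');print({k:np.round(v,3).tolist() if not isinstance(v,str) else v for k,v in m.items()})
# cover rim circle from side-view depth
for n,t in(('scene','s1'),('side','d1')):
    D=np.load(f'pics/{t}.npy');I=cv2.imread(f'pics/{t}.png')
    u0,v0=(235,205) if n=='scene' else (250,178)
    q=np.array([px(n,D,u,v) for v in range(v0,v0+90) for u in range(u0,u0+90) if I[v,u].min()>150])
    print(n,len(q),np.median(q,0),q.min(0),q.max(0))
E
```

```text
boss [533.2 -79.2  87. ] [533.2 -65.2  87. ]
plugtop [553.6 -56.3 100. ] [553.6 -48.7 100. ]
plugbase [554.  -55.6  84. ] [552.8 -47.   84. ]
pin [489.6 -64.9  73. ] [491.  -50.3  73. ]
bolt [ 514.2 -134.8   86.5] [ 515.4 -123.8   86.5]
ear [ 492.  -133.4   89. ] [ 493.3 -122.3   89. ]
{'mtx': [[325.192, 0.0, 280.971], [0.0, 325.192, 204.64], [0.0, 0.0, 1.0]], 'T_tool_cam': [[0.0, 0.955, 0.297, 81.962], [1.0, -0.0, 0.001, -0.559], [0.001, 0.297, -0.955, -161.886], [0.0, 0.0, 0.0, 1.0]]}
scene 1288 [533.47469386 -76.47279236  82.44659373] [  16.51386025 -757.61471588   -3.87436157] [713.01035426 119.80013278 518.99648917]
side 954 [531.51411075 -71.3072342   83.96325899] [ 353.40595051 -247.68452155   -2.37834909] [592.43229591 775.55029811 822.43919836]
```

>>> apply_moves(rows=[{"xyz": [-0.5, -0.45, 0]}, {"xyz": [-0.98, -0.88, 0]}, {"xyz": [-0.98, -0.88, 0]}, {"xyz": [-0.98, -0.88, 0]}, {"xyz": [-0.98, -0.88, 0]}, {"xyz": [-0.98, -0.88, 0]}, {"xyz": [-0.98, -0.88, 0]}, {"xyz": [-0.98, -0.88, 0]}, {"xyz": [-0.98, -0.88, 0]}, {"xyz": [-0.98, -0.88, 0]}, {"xyz": [-0.98, -0.88, 0]}, {"xyz": [-0.98, -0.88, 0]}], claw=-1, force=20)

```text
validation failed for argument at $.ro...
```

>>> apply_moves(rows=[{"xyz": [-0.98, -0.88, 0]}, {"xyz": [-0.98, -0.88, 0]}, {"xyz": [-0.98, -0.88, 0]}, {"xyz": [-0.98, -0.88, 0]}, {"xyz": [-0.98, -0.88, 0]}, {"xyz": [-0.98, -0.88, 0]}, {"xyz": [-0.98, -0.88, 0]}, {"xyz": [-0.98, -0.88, 0]}, {"xyz": [-0.98, -0.88, 0]}, {"xyz": [-0.98, -0.88, 0]}, {"xyz": [-0.98, -0.88, 0]}, {"xyz": [-0.6, -0.6, 0]}])

```text
validation failed for argument at $.ro...
```

>>> apply_moves(rows=[{"xyz": [0, 0, 0.5], "twist": [0, 0, 0.8]}, {"xyz": [0, 0, 0.7], "twist": [0, 0, 0.8]}, {"xyz": [0, 0, 0.7], "twist": [0, 0, 0.8]}, {"xyz": [0, 0, 0.5], "twist": [0, 0, 0.8]}, {"xyz": [0, 0, 0]}, {"xyz": [0, 0, 0]}])

```text
validation failed for argument at $.ro...
```

```bash
cat >> h.py <<'E'
from scipy.spatial.transform import Rotation as Ro
def wr(s,u,v,z):
    m=bot.camera_model('wrist');K=np.array(m['mtx']);C=np.array(m['T_tool_cam'])
    x,y=u-K[0,2],v-K[1,2];r=np.hypot(x,y);t=r/K[0,0]
    ray=np.array([np.sin(t)*x/r,-np.sin(t)*y/r,-np.cos(t)])
    R=Ro.from_euler('xyz',s['eef_rot'],degrees=True).as_matrix()
    o=R@C[:3,3]+s['ee_pos'];w=R@C[:3,:3]@ray
    return o+w*(z-o[2])/w[2]
E
python3 - <<'E'
from h import *
import pickle
s=bot.read_state();snap('wrist','w1');pickle.dump(s,open('w1.pkl','wb'));print(s['clock'],s['ee_pos'],s['eef_rot'],s['joints'])
I=cv2.imread('pics/w1.png');cv2.imwrite('pics/w1b.png',cv2.resize(I,(784,588),interpolation=cv2.INTER_CUBIC))
E
```

```text
0.1 [199.89561697 565.45267958 221.62097981] [-1.79900855e+02 -4.38533494e-03  1.60531107e+02] [ 6.72816144e+01  5.25965924e+00  7.05739577e+01 -1.28118369e-03
  1.04265618e+02 -3.24981084e+00]
```

View pics/w1b.png

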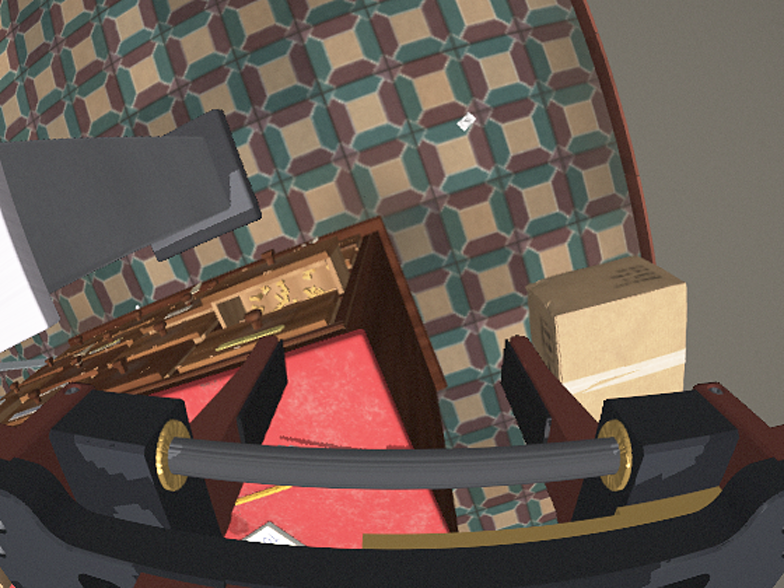

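The moves were refused, so the arm hasn't moved: the wrist view only shows the floor and the table corner. The rows without "twist" may be the reason, so I'll resend with both fields in every row.

>>> apply_moves(rows=[{"xyz": [-0.5, -0.45, 0], "twist": [0, 0, 0]}, {"xyz": [-0.98, -0.88, 0], "twist": [0, 0, 0]}, {"xyz": [-0.98, -0.88, 0], "twist": [0, 0, 0]}, {"xyz": [-0.98, -0.88, 0], "twist": [0, 0, 0]}, {"xyz": [-0.98, -0.88, 0], "twist": [0, 0, 0]}, {"xyz": [-0.98, -0.88, 0], "twist": [0, 0, 0]}, {"xyz": [-0.98, -0.88, 0], "twist": [0, 0, 0]}, {"xyz": [-0.98, -0.88, 0], "twist": [0, 0, 0]}, {"xyz": [-0.98, -0.88, 0], "twist": [0, 0, 0]}, {"xyz": [-0.98, -0.88, 0], "twist": [0, 0, 0]}, {"xyz": [-0.98, -0.88, 0], "twist": [0, 0, 0]}, {"xyz": [-0.98, -0.88, 0], "twist": [0, 0, 0]}], claw=-1, force=20)

```text
clock: 1.35
ee_pos: [381.8, 231.7, 222.4]
eef_rot: [-180.0, -0.0, 160.5]
contact_force: [-0.2, -0.0, -0.1]
finger_gap: 0.002
grip_force: 0.0
```

>>> apply_moves(rows=[{"xyz": [-0.95, -0.85, 0], "twist": [0, 0, 0]}, {"xyz": [-0.95, -0.85, 0], "twist": [0, 0, 0]}, {"xyz": [-0.95, -0.85, 0], "twist": [0, 0, 0]}, {"xyz": [-0.95, -0.85, 0], "twist": [0, 0, 0]}, {"xyz": [-0.95, -0.85, 0], "twist": [0, 0, 0]}, {"xyz": [-0.95, -0.85, 0], "twist": [0, 0, 0]}, {"xyz": [-0.95, -0.85, 0], "twist": [0, 0, 0]}, {"xyz": [-0.95, -0.85, 0], "twist": [0, 0, 0]}, {"xyz": [-0.95, -0.85, 0], "twist": [0, 0, 0]}, {"xyz": [-0.95, -0.85, 0], "twist": [0, 0, 0]}, {"xyz": [-0.95, -0.85, 0], "twist": [0, 0, 0]}, {"xyz": [-0.95, -0.85, 0], "twist": [0, 0, 0]}])

```text
clock: 2.55
ee_pos: [565.5, -103.7, 222.2]
eef_rot: [180.0, -0.0, 160.5]
contact_force: [-0.6, -0.4, 0.5]
finger_gap: 0.001
grip_force: 0.0
```

>>> apply_moves(rows=[{"xyz": [0, 0, 0.5], "twist": [0, 0, 0.8]}, {"xyz": [0, 0, 0.7], "twist": [0, 0, 0.8]}, {"xyz": [0, 0, 0.7], "twist": [0, 0, 0.8]}, {"xyz": [0, 0, 0.5], "twist": [0, 0, 0.8]}, {"xyz": [0, 0, 0], "twist": [0, 0, 0]}, {"xyz": [0, 0, 0], "twist": [0, 0, 0]}])

```text
clock: 3.15
ee_pos: [565.0, -102.4, 162.6]
eef_rot: [-180.0, -0.0, 135.1]
contact_force: [-0.2, -1.2, 0.4]
finger_gap: 0.009
grip_force: 0.0
```

```bash
python3 - <<'E'
from h import *
import pickle
s=bot.read_state();snap('wrist','w2');pickle.dump(s,open('w2.pkl','wb'));print(s['clock'],s['ee_pos'],s['eef_rot'],s['joints'])
I=cv2.imread('pics/w2.png');cv2.imwrite('pics/w2b.png',cv2.resize(I,(784,588),interpolation=cv2.INTER_CUBIC))
E
```

```text
3.15 [ 565.03079691 -102.44423971  162.62341861] [-1.79980735e+02 -2.68796516e-02  1.35101466e+02] [-1.36693440e+01  1.05678650e+00  8.08967408e+01 -2.56243141e-03
  9.80794454e+01 -5.87711741e+01]
```

View pics/w2b.png

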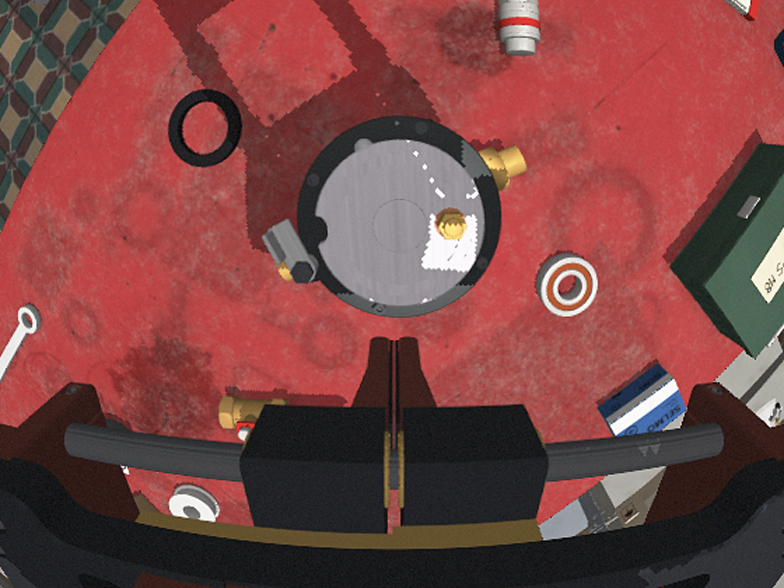

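The wrist view shows the boss at about (400,225), the plug top at (453,226), the notch at (319,231) and the pin at (363,146). The bolt is at (301,271), and the ear is the bar's outer edge, near (276,248).

```bash
python3 - <<'E'
from h import *
import pickle
s=pickle.load(open('w2.pkl','rb'))
P={'boss':(400,225,87),'plug':(453,226,100),'notch':(321,231,84),'pin':(363,146,73.5),'bolt':(301,271,86.5),'ear':(277,248,96)}
r={k:wr(s,a/1.4,b/1.4,z) for k,(a,b,z) in P.items()}
# flange circle fit, z=66 : edge pts
q=np.array([wr(s,u/1.4,v/1.4,66)[:2] for u,v in((297,223),(395,116),(502,222),(393,318),(325,149),(465,296))])
A=np.c_[2*q,np.ones(len(q))];c=np.linalg.lstsq(A,(q**2).sum(1),rcond=None)[0];print('flange',c[:2],np.sqrt(c[2]+c[:2]@c[:2]))
for k,p in r.items():
    d=p[:2]-c[:2];print(k,p.round(1),d.round(1),np.hypot(*d).round(1),np.degrees(np.arctan2(d[1],d[0])).round(1))
E
```

```text
flange [538.40299294 -71.48081053] 59.77922614249796
boss [537.4 -70.9  87. ] [-1.   0.6] 1.2 151.8
plug [554.7 -50.9 100. ] [16.3 20.6] 26.3 51.6
notch [ 509.8 -103.6   84. ] [-28.6 -32.1] 43.0 -131.7
pin [493.6 -55.6  73.5] [-44.8  15.9] 47.5 160.5
bolt [ 516.9 -127.2   86.5] [-21.5 -55.7] 59.7 -111.1
ear [ 498.9 -123.7   96. ] [-39.5 -52.3] 65.5 -127.1
```

>>> apply_moves(rows=[{"xyz": [0.9, 0.37, 0], "twist": [0, 0, 0]}, {"xyz": [0.9, 0.37, 0], "twist": [0, 0, 0]}, {"xyz": [0.9, 0.37, 0], "twist": [0, 0, 0]}, {"xyz": [0, 0, 0.6], "twist": [0, 0, -0.6]}, {"xyz": [0, 0, 0.8], "twist": [0, 0, 0]}, {"xyz": [0, 0, 0.8], "twist": [0, 0, 0]}, {"xyz": [0, 0, 0.4], "twist": [0, 0, 0]}, {"xyz": [0, 0, 0.2], "twist": [0, 0, 0]}, {"xyz": [0, 0, 0], "twist": [0, 0, 0]}, {"xyz": [0, 0, 0], "twist": [0, 0, 0]}])

```text
clock: 4.2
ee_pos: [537.7, -35.2, 93.8]
eef_rot: [179.9, 0.1, 139.7]
contact_force: [0.3, -0.9, 0.7]
finger_gap: 0.006
grip_force: 0.0
```

>>> apply_moves(rows=[{"xyz": [-0.08, 0, 0.09], "twist": [0, 0, 0]}, {"xyz": [-0.08, 0, 0], "twist": [0, 0, 0]}, {"xyz": [-0.08, 0, 0], "twist": [0, 0, 0]}, {"xyz": [-0.077, 0.048, 0], "twist": [0, 0, 0.5]}, {"xyz": [-0.077, 0.048, 0], "twist": [0, 0, 0.5]}, {"xyz": [-0.077, 0.048, 0], "twist": [0, 0, 0.5]}])

```text
clock: 4.8
ee_pos: [547.8, -39.8, 90.6]
eef_rot: [-180.0, -0.1, 127.6]
contact_force: [-3.9, 1.5, 3.1]
finger_gap: 0.005
grip_force: 2.1
```

>>> apply_moves(rows=[{"xyz": [-0.077, 0.048, 0], "twist": [0, 0, 0.5]}, {"xyz": [-0.077, 0.048, 0], "twist": [0, 0, 0.5]}, {"xyz": [-0.077, 0.048, 0], "twist": [0, 0, 0.5]}, {"xyz": [-0.077, 0.048, 0], "twist": [0, 0, 0.5]}, {"xyz": [-0.077, 0.048, 0], "twist": [0, 0, 0.5]}, {"xyz": [-0.077, 0.048, 0], "twist": [0, 0, 0.5]}])

```text
clock: 5.4
ee_pos: [559.6, -46.4, 90.6]
eef_rot: [-179.9, -0.1, 103.6]
contact_force: [-3.5, 3.5, 2.6]
finger_gap: 0.007
grip_force: 2.1
```

>>> apply_moves(rows=[{"xyz": [-0.077, 0.048, 0], "twist": [0, 0, 0.5]}, {"xyz": [-0.077, 0.048, 0], "twist": [0, 0, 0.5]}, {"xyz": [-0.077, 0.048, 0], "twist": [0, 0, 0.5]}, {"xyz": [-0.077, 0.048, 0], "twist": [0, 0, 0.5]}, {"xyz": [-0.077, 0.048, 0], "twist": [0, 0, 0.5]}, {"xyz": [-0.077, 0.048, 0], "twist": [0, 0, 0.5]}, {"xyz": [0, 0, 0], "twist": [0, 0, 0]}])

```text
clock: 6.1
ee_pos: [567.9, -57.5, 90.6]
eef_rot: [-180.0, -0.1, 79.7]
contact_force: [-1.1, 4.1, 1.6]
finger_gap: 0.005
grip_force: 1.9
```

```bash
python3 - <<'E'
from h import *
import pickle
s=bot.read_state();snap('wrist','w3');pickle.dump(s,open('w3.pkl','wb'));print(s['clock'],s['ee_pos'],s['eef_rot'],s['joints'])
I=cv2.imread('pics/w3.png')[40:340,80:480];cv2.imwrite('pics/w3b.png',cv2.resize(I,(800,600),interpolation=cv2.INTER_CUBIC))
E
```

```text
6.1 [567.87348094 -57.46274458  90.56376871] [-1.79956779e+02 -8.97495302e-02  7.97214068e+01] [-9.24858697e+00  1.58204819e+00  8.76853103e+01  9.05202166e-02
  9.07742416e+01  1.03116272e+00]
```

View pics/w3b.png

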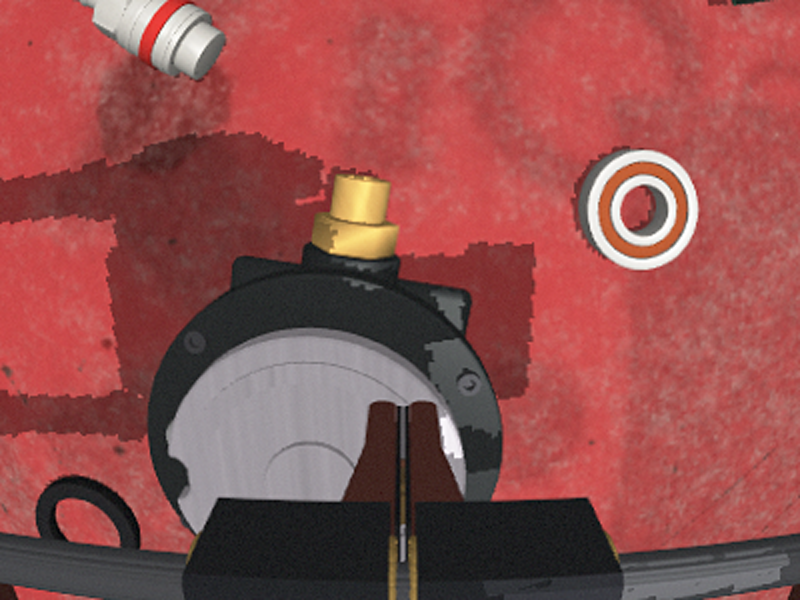

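The crop shows the notch on the left rim, roughly (172,478), near where the pin is. I'll calculate its angle.

```bash
python3 - <<'E'
from h import *
import pickle
s=pickle.load(open('w3.pkl','rb'));C=np.array([538,-71.5])
P={'n_up':(167,457,84),'n_in':(190,480,84),'n_lo':(186,500,84),'boss':(312,487,87),'union':(362,182,45)}
for k,(a,b,z) in P.items():
    p=wr(s,80+a/2,40+b/2,z)[:2]-C;print(k,p.round(1),np.hypot(*p).round(1),np.degrees(np.arctan2(p[1],p[0])).round(1))
q=np.array([wr(s,80+u/2,40+v/2,66)[:2] for u,v in((148,425),(503,425),(325,272),(215,312),(445,318))])
A=np.c_[2*q,np.ones(len(q))];c=np.linalg.lstsq(A,(q**2).sum(1),rcond=None)[0];print('flange',c[:2],np.sqrt(c[2]+c[:2]@c[:2]))
E
```

```text
n_up [-43.7  14.9] 46.1 161.2
n_in [-38.7   6. ] 39.1 171.2
n_lo [-42.5  -1. ] 42.5 -178.7
boss [ 0. -0.] 0.1 -48.3
union [28.9 81.1] 86.1 70.4
flange [539.04942624 -71.89886497] 59.484548658821886
```

>>> apply_moves(rows=[{"xyz": [-0.077, 0.048, 0], "twist": [0, 0, 0.5]}, {"xyz": [-0.077, 0.048, 0], "twist": [0, 0, 0.5]}, {"xyz": [-0.058, 0.036, 0], "twist": [0, 0, 0.375]}, {"xyz": [0, 0, 0], "twist": [0, 0, 0]}, {"xyz": [0.2, 0, 0], "twist": [0, 0, 0]}, {"xyz": [0, 0, -0.7], "twist": [0, 0, 0]}, {"xyz": [-0.1, -0.6, 0], "twist": [0, 0, 0]}, {"xyz": [-0.86, -0.6, 0], "twist": [0, 0, 0]}, {"xyz": [0, 0, 0], "twist": [0, 0, 0]}, {"xyz": [0, 0, 0], "twist": [0, 0, 0]}])

```text
clock: 7.15
ee_pos: [535.2, -71.4, 108.1]
eef_rot: [179.9, 0.0, 68.7]
contact_force: [-0.0, -0.4, -0.4]
finger_gap: 0.005
grip_force: 0.0
```

```bash
python3 - <<'E'
from h import *
import pickle
s=bot.read_state();snap('wrist','w4');pickle.dump(s,open('w4.pkl','wb'));print(s['clock'],s['ee_pos'],s['eef_rot'],s['joints'])
I=cv2.imread('pics/w4.png')[40:340,80:480];cv2.imwrite('pics/w4b.png',cv2.resize(I,(800,600),interpolation=cv2.INTER_CUBIC))
E
```

```text
7.15 [535.21431761 -71.35298448 108.0589839 ] [1.79931684e+02 2.07425471e-02 6.87451387e+01] [-1.11829570e+01 -3.66172962e+00  9.10792151e+01 -3.24015028e-02
  9.25188787e+01  1.00704500e+01]
```

View pics/w4b.png

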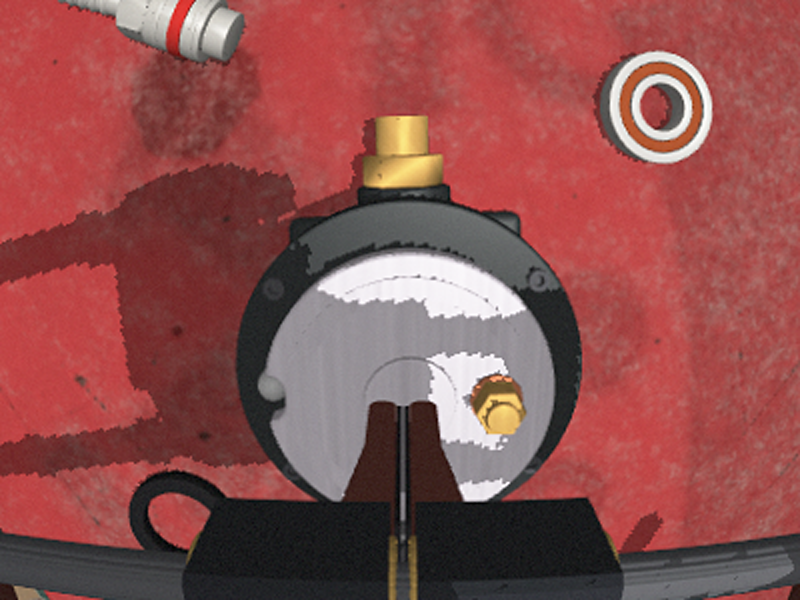

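The pin shows at (270,386), with the notch's dark gap below it at about (278,405) and the plug top at (502,417). The notch still seems slightly short of the pin, so I'll calculate the gap.

```bash
python3 - <<'E'
from h import *
import pickle
s=pickle.load(open('w4.pkl','rb'));C=np.array([538.2,-71.5])
P={'plugtop':(503,416,100),'plugtop_back':(500,391,100),'n_lo':(281,417,84),'n_hi':(268,373,84),'n_bot':(286,404,84),'pin':(270,386,73.5),'union':(403,118,45)}
for k,(a,b,z) in P.items():
    p=wr(s,80+a/2,40+b/2,z)[:2]-C;print(k,p.round(1),np.hypot(*p).round(1),np.degrees(np.arctan2(p[1],p[0])).round(1))
q=np.array([wr(s,80+u/2,40+v/2,66)[:2] for u,v in((237,365),(582,365),(408,203),(300,245),(510,240))])
A=np.c_[2*q,np.ones(len(q))];c=np.linalg.lstsq(A,(q**2).sum(1),rcond=None)[0];print('flange',c[:2],np.sqrt(c[2]+c[:2]@c[:2]))
E
```

```text
plugtop [25.  -8.5] 26.5 -18.8
plugtop_back [26.7 -0.7] 26.7 -1.5
n_lo [-41.    8.7] 41.9 168.1
n_hi [-38.5  23.8] 45.2 148.3
n_bot [-37.6  12.2] 39.5 162.0
pin [-43.5  16.4] 46.5 159.3
union [28.7 80.6] 85.5 70.4
flange [537.22567887 -73.32879732] 59.298498573396685
```

>>> apply_moves(rows=[{"xyz": [0, 0, 0.5], "twist": [0, 0, 0]}, {"xyz": [0, 0, 0.2], "twist": [0, 0, 0]}, {"xyz": [0, 0, 0.08], "twist": [0, 0, 0]}, {"xyz": [0, 0, 0.06], "twist": [0, 0, 0]}, {"xyz": [0, 0, 0.06], "twist": [0, 0, 0]}, {"xyz": [0, 0, 0.06], "twist": [0, 0, 0]}, {"xyz": [0, 0, 0], "twist": [0, 0, 0]}])

```text
clock: 7.9
ee_pos: [534.7, -70.6, 84.4]
eef_rot: [-179.9, 0.0, 68.8]
contact_force: [-3.5, 1.3, 4.3]
finger_gap: 0.006
grip_force: 2.3
```

>>> apply_moves(rows=[{"xyz": [0, 0, 0.06], "twist": [0, 0, 0]}, {"xyz": [0, 0, 0.06], "twist": [0, 0, 0]}, {"xyz": [0, 0, 0], "twist": [0, 0, 0]}])

```text
clock: 8.2
ee_pos: [534.7, -70.7, 81.6]
eef_rot: [-180.0, 0.0, 68.8]
contact_force: [-2.9, 0.8, 5.8]
finger_gap: 0.003
grip_force: 2.6
```

>>> apply_moves(rows=[{"xyz": [0, 0, 0.06], "twist": [0, 0, 0]}, {"xyz": [0, 0, 0.06], "twist": [0, 0, 0]}, {"xyz": [0, 0, 0], "twist": [0, 0, 0]}])

```text
clock: 8.5
ee_pos: [534.8, -70.7, 79.3]
eef_rot: [-180.0, -0.0, 68.8]
contact_force: [-5.3, 1.1, 9.0]
finger_gap: 0.003
grip_force: 4.3
```

>>> apply_moves(rows=[{"xyz": [0, -0.12, 0], "twist": [0, 0, 0]}, {"xyz": [0, 0, 0.06], "twist": [0, 0, 0]}, {"xyz": [0, 0, 0.04], "twist": [0, 0, 0]}, {"xyz": [0, 0, 0], "twist": [0, 0, 0]}])

```text
clock: 8.9
ee_pos: [533.4, -70.1, 79.2]
eef_rot: [179.7, -0.0, 68.7]
contact_force: [-4.3, 0.0, 16.6]
finger_gap: 0.004
grip_force: 8.2
```

>>> apply_moves(rows=[{"xyz": [0, 0, 0.05], "twist": [0, 0, 0]}, {"xyz": [0, 0, 0], "twist": [0, 0, 0]}])

```text
clock: 9.1
ee_pos: [533.5, -70.1, 79.2]
eef_rot: [179.7, -0.0, 68.7]
contact_force: [-7.6, 1.0, 21.5]
finger_gap: 0.004
grip_force: 10.9
```

>>> apply_moves(rows=[{"xyz": [0, 0, -0.4], "twist": [0, 0, 0]}, {"xyz": [0, 0, -1], "twist": [0, 0, 0]}, {"xyz": [-0.84, -0.14, 0], "twist": [0, 0, 0]}, {"xyz": [-0.84, -0.14, 0], "twist": [0, 0, 0]}, {"xyz": [-0.84, -0.14, 0], "twist": [0, 0, 0]}, {"xyz": [-0.84, -0.14, 0], "twist": [0, 0, 0]}, {"xyz": [0, 0, 0.2], "twist": [0, 0, -0.2]}, {"xyz": [0, 0, 0], "twist": [0, 0, 0]}])

```text
clock: 9.9
ee_pos: [488.3, -142.8, 102.9]
eef_rot: [-179.9, -0.0, 70.3]
contact_force: [-1.3, 0.4, -0.7]
finger_gap: 0.004
grip_force: 0.0
```

```bash
python3 - <<'E'
from h import *
import pickle
s=bot.read_state();snap('wrist','w5');pickle.dump(s,open('w5.pkl','wb'));print(s['clock'],s['ee_pos'],s['eef_rot'],s['contact_force'])
I=cv2.imread('pics/w5.png')[40:340,80:480];cv2.imwrite('pics/w5b.png',cv2.resize(I,(800,600),interpolation=cv2.INTER_CUBIC))
E
```

```text
9.9 [ 488.30125862 -142.81451812  102.94527105] [-1.79902392e+02 -3.01439527e-02  7.03413910e+01] [-1.32006207  0.40784781 -0.67857394]
```

View pics/w5b.png

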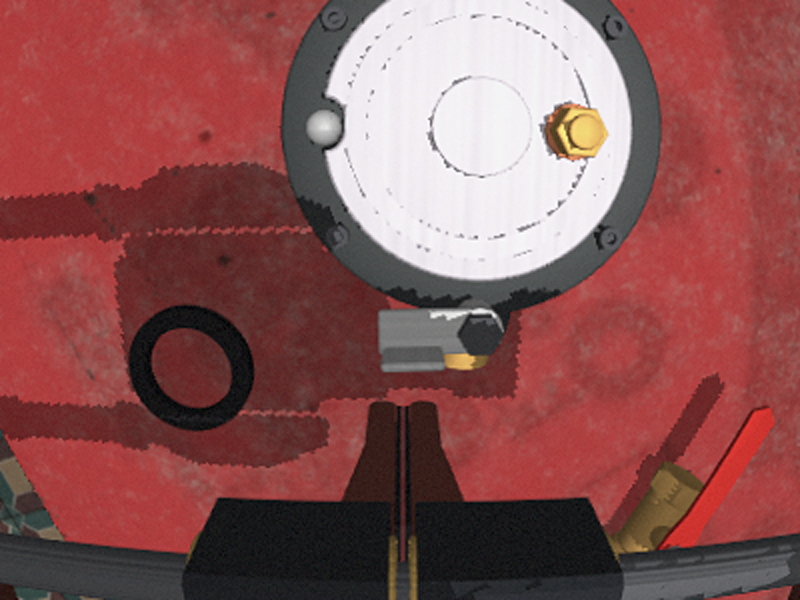

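The wrist view shows the cover home, with the pin nested in the notch at (325,127). The keeper is still open, its ear at (412,358) just ahead of the fingertips at (403,402).

>>> apply_moves(rows=[{"xyz": [0, 0.08, 0.4], "twist": [0, 0, 0]}, {"xyz": [0, 0, 0.36], "twist": [0, 0, 0]}, {"xyz": [0, 0, 0], "twist": [0, 0, 0]}, {"xyz": [0.1, 0, 0], "twist": [0, 0, 0]}, {"xyz": [0.1, 0, 0], "twist": [0, 0, 0]}, {"xyz": [0.08, 0, 0], "twist": [0, 0, 0]}, {"xyz": [0.0575, -0.0455, 0], "twist": [0, 0, 0.5]}, {"xyz": [0.0575, -0.0455, 0], "twist": [0, 0, 0.5]}, {"xyz": [0.0575, -0.0455, 0], "twist": [0, 0, 0.5]}, {"xyz": [0.0575, -0.0455, 0], "twist": [0, 0, 0.5]}])

```text
clock: 10.95
ee_pos: [490.8, -130.4, 85.4]
eef_rot: [-180.0, 0.1, 54.1]
contact_force: [-3.1, -1.9, 0.5]
finger_gap: 0.003
grip_force: 1.6
```

>>> apply_moves(rows=[{"xyz": [0.0575, -0.0455, 0], "twist": [0, 0, 0.5]}, {"xyz": [0.0575, -0.0455, 0], "twist": [0, 0, 0.5]}, {"xyz": [0.0575, -0.0455, 0], "twist": [0, 0, 0.5]}, {"xyz": [0.0575, -0.0455, 0], "twist": [0, 0, 0.5]}, {"xyz": [0.0575, -0.0455, 0], "twist": [0, 0, 0.5]}, {"xyz": [0.0575, -0.0455, 0], "twist": [0, 0, 0.5]}, {"xyz": [0.0575, -0.0455, 0], "twist": [0, 0, 0.5]}, {"xyz": [0.0575, -0.0455, 0], "twist": [0, 0, 0.5]}, {"xyz": [0.0575, -0.0455, 0], "twist": [0, 0, 0.5]}, {"xyz": [0.0575, -0.0455, 0], "twist": [0, 0, 0.5]}])

```text
clock: 11.95
ee_pos: [495.4, -112.3, 85.4]
eef_rot: [-180.0, 0.1, 14.2]
contact_force: [-3.9, 0.9, 0.5]
finger_gap: 0.01
grip_force: 1.8
```

>>> apply_moves(rows=[{"xyz": [0.0575, -0.0455, 0], "twist": [0, 0, 0.5]}, {"xyz": [0.0575, -0.0455, 0], "twist": [0, 0, 0.5]}, {"xyz": [0.0575, -0.0455, 0], "twist": [0, 0, 0.5]}, {"xyz": [0.0575, -0.0455, 0], "twist": [0, 0, 0.5]}, {"xyz": [0.0575, -0.0455, 0], "twist": [0, 0, 0.5]}, {"xyz": [0.0575, -0.0455, 0], "twist": [0, 0, 0.5]}, {"xyz": [0.0575, -0.0455, 0], "twist": [0, 0, 0.5]}, {"xyz": [0.0575, -0.0455, 0], "twist": [0, 0, 0.5]}, {"xyz": [0.0575, -0.0455, 0], "twist": [0, 0, 0.5]}, {"xyz": [0, 0, 0], "twist": [0, 0, 0]}])

```text
clock: 12.95
ee_pos: [509.0, -102.1, 85.4]
eef_rot: [-179.9, 0.1, -21.7]
contact_force: [-2.7, 3.2, 1.0]
finger_gap: 0.004
grip_force: 1.6
```

>>> apply_moves(rows=[{"xyz": [0.0575, -0.0455, 0], "twist": [0, 0, 0.5]}, {"xyz": [0, 0, 0], "twist": [0, 0, 0]}, {"xyz": [-0.2, 0, 0], "twist": [0, 0, 0]}, {"xyz": [-0.8, 0, 0], "twist": [0, 0, 0]}, {"xyz": [-0.5, 0, -0.5], "twist": [0, 0, 0]}, {"xyz": [0, 0, -1], "twist": [0, 0, 0]}, {"xyz": [0, 0, -1], "twist": [0, 0, 0]}, {"xyz": [0, 0, 0], "twist": [0, 0, 0]}, {"xyz": [0, 0, 0], "twist": [0, 0, 0]}])

```text
clock: 13.85
ee_pos: [477.3, -86.6, 147.8]
eef_rot: [180.0, -0.1, -25.6]
contact_force: [-0.3, 0.3, -0.8]
finger_gap: 0.003
grip_force: 0.0
```

```bash
python3 - <<'E'
from h import *
s=bot.read_state();snap('wrist','w6');print(s['clock'],s['ee_pos'],s['eef_rot'],s['contact_force'])
I=cv2.imread('pics/w6.png')[40:340,80:480];cv2.imwrite('pics/w6b.png',cv2.resize(I,(800,600),interpolation=cv2.INTER_CUBIC))
E
```

```text
13.85 [477.25510433 -86.56866109 147.82172463] [ 1.79995379e+02 -1.03869804e-01 -2.56169464e+01] [-0.31352638  0.30020688 -0.78316729]
```

View pics/w6b.png

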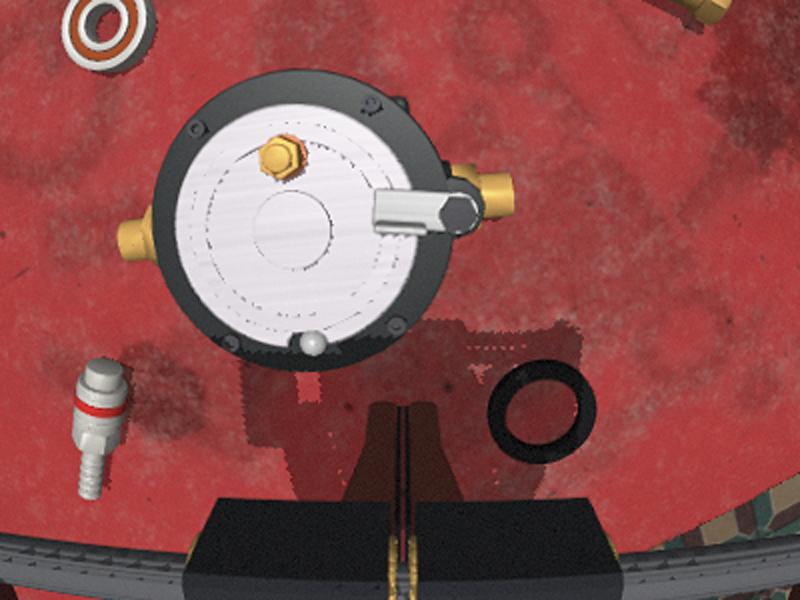

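The picture shows the keeper bar lying across the rim, from the bolt at (460,213) to the tip at (375,210). The pin sits in the notch at (313,342) and the tool is clear, so I'll hand the job in.

```bash
python3 -c "
from plant import bot
print(bot.finish_job())"
```

```text
the job is handed in; nothing more can be done
None
```

I handed the job in at about 14 s: the cover is home on the pin, the keeper is swung across its rim, and the gripper is clear; the hand-in returned no verdict.

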